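Load and level the casting stage

ROBOT

A 7-joint arm with a two-finger parallel gripper is mounted at the origin on the work surface; the furniture and walls round the work are solid. World frame = base frame: x ahead of the robot, y to its left, z up, the work surface at z = 0. Lengths are in m, angles in rad, forces in N, time in s.
With the tool pointing down it reaches from about 0.4 to 0.875 m from the base axis. Payload 19.3 kg.
Tool frame: the origin (TCP) lies between the finger pads; the fingertips stand bot.tcp_to_tips ahead of it and the grasp point (between the pads) is the TCP (bot.tcp_to_tips is the distance from the TCP to the fingertips, in m); z points along the fingers, y is the line along which they close (so a half turn about z gives the same grasp; the last joint's range is limited). The gripper opens to 85 mm and grips with 20 to 120 N. Pads are 22 mm wide; open, the fingers measure 114 mm over their backs; the gripper's body (76 mm by 85 mm) begins 54 mm behind the grasp point. The pads swing forward as they close: fully open they stand 13 mm farther back than shut.
Start: joints at [1.08, 0.521, -0.036, 1.599, 0.021, 1.021, -0.113], TCP at [0.255, -0.57, 0.25] pointing down, gripper open.
Joint ranges: [-2.91, 2.91], [-0.3, 2.13], [-1.5, 1.42], [0.17, 2.43], [-1.26, 4.41], [0.16, 1.93], [-2.52, 2.52]. Speed limits (rad/s): [1.89, 1.89, 2.39, 2.39, 3.01, 3.01, 3.01].

INTERFACE

Orientations are given as [roll, pitch, yaw] about the fixed x, y, z axes, in that order (R = Rz(yaw) Ry(pitch) Rx(roll)).
In Python, from workcell import telemetry, grab_frame, bot gives the robot as it stands. The module is installed in compiled form; this text tells all that it offers.
- The arm moves only by the shell command python3 -m crank 'ROWS' [FORCE]. ROWS is text: rows parted by semicolons, each of 7 numbers parted by spaces: the finger opening in m, from 0 to 0.0854, then the shift along the tool's x, y, z in m, then the turn, a rotation vector about the tool's x, y, z in degrees. A call has exactly 8 rows; each row shifts and turns the commanded pose from where the row before left it, along the tool's axes as they then stand; what a row does not reach is not made up. A row lasts 1/12 s, in which the tool goes at most 41.7 mm and 7.16 degrees, less where a joint would pass 70% of its speed; a pose out of reach is approached as far as the arm can. A call with a gripper value outside its range is refused whole. The fingers move at their own pace and stop on an object; FORCE is the grip in N (left out, the last holds). Time passes only in rows, so rows that do not move let the fingers close, or fill a call up. It gives the time, the measured TCP pose, the force, the opening and the grip force at its end, in the units of the state.
- telemetry.observe(): the state, without advancing time (a new reading comes with each control period).
- grab_frame(name): name is "scene" or "top" or "wrist"; returns a dict with "pixels" (480x640x3 uint8, red, green, blue), "depth" (480x640 float32, m along the optical axis (not along the pixel's ray), 0 where there is no reading), "vertical_fov" (degrees; the focal length in pixels is half the picture's height over the tangent of half this angle, whatever the lens; pixels are square), "cx", "cy" (the principal point, pixels), "R" (3x3) and "t" (3): a world point X has camera coordinates R X + t; the wrist camera has in their place "hand_eye" (4x4, takes a point from camera to tool coordinates, whose origin is the TCP and whose axes are the flange's). Camera axes: x right, y down, z forward; pixel columns grow to the right and rows downward; lengths in m; the calibration is good to about 2 mm. A picture is of the moment at which its call begins: read the wrist's pose just before it.
- bot.job_done(): hands the job in; it is judged then, once.
The state is a dict: "clock": time; "qpos": joint angles; "qd": joint speeds; "joint_efforts": joint torques, N m; "position": TCP position; "tool_rot": TCP orientation; "force": force on the tool from outside, world axes, zero at the start; "moment": the same for the moment, N m; "grip_width": finger opening in m; "finger_force": force on a finger pad.
Only numpy, scipy, OpenCV 4.12 (cv2) and the standard library are available. Lean on these libraries where they do the work, as an engineer would, in place of code of your own. Each camera call takes 0.05 s, during which the arm holds its last target. There are 200 camera calls.

TASK

Set the round steel disc from the black tray into the round recess of the aluminium casting stage and let go; then push the green wedge nose first along the stage's base plate, under the brass roller, until the stage has just lifted off its rest posts and lies level. Finish still gripping the wedge there, the stage resting on it and nothing else touching the stage, so that I can lock the hinge; leave the film applicator, marker and dye bottle alone.

Things in the scene. Friction and masses are not known exactly. Their poses are not given: they have to be found in the camera images.
- stage_base: Grey base plate of the stage, 140 x 250 x 10 mm, fixed to the bench. Origin: centre of its underside; z up, x along the hinge, y from the bare apron (-y end, where the wedge comes in, sliding on the top face) to the hinge (+y end). Hinge pillars (x = +-49 mm, y = 105 mm) are 55 mm tall; two rubber-tipped rest posts at x = +-45 mm, y = -27 mm leave 77 mm between them.
- stage: Aluminium plate, 120 (x) x 145 (y) x 14 mm, 0.7 kg, hinged on the base at its +y edge; swings up freely, falls back by its weight. Origin: middle of the hinge axis, at base y = 105 mm, z = 41.5 mm; x, y as the base's, z normal to the plate, which spans y = -10 to -155, z = -7 to 7 mm. As found it rests on the posts, free (-y) edge down by 0.03 rad, about 4.5 mm too low.
- recess (a point): Centre of the floor of the stage's round recess: 53 mm wide, 6 mm deep, 82.5 mm from the hinge axis.
- roller (a point): Middle of the axis of the brass roller under the stage's free edge: 10 mm thick, 46 mm long, parallel to the hinge, 148 mm from it, at base y = -43 mm; moves with the stage, does not spin. The axis is 15 mm above the base plate's top with the stage at rest and 19.5 mm above it with the stage level.
- disc: Round bright steel disc, 50 mm wide, 18 mm thick, about 0.2 kg, lower rim chamfered by 2.5 mm. Origin: centre of its underside. It lies flat in the black tray; seated in the recess, its underside is on the recess floor and 12 mm of it stand proud.
- black_tray: Shallow black tray, 175 x 165 mm, fixed: floor 2 mm thick, rim 14 mm high and 6 mm wide. Origin: centre of its underside. The disc lies near its middle. The tray is left or right of the stage, the wedge on the other side.
- wedge: Green wedge, 120 mm long, about 0.12 kg, flat on the bench. Origin: centre of its underside; y to the nose, z up. Ramp 30 mm wide, 3 mm high at the nose (y = 60 mm), rising 1 in 4 to 23 mm; ribbed grip block 26 mm wide, 38 tall, y = -18 to -60 mm. On the base plate the ramp meets the roller with the nose 28 mm past the roller's axis; each 4 mm more lifts it 1 mm; level at 45 mm.
- film_applicator: Bystander: steel film applicator, 34 x 103 x 26 mm. Origin: centre of its underside.
- marker_black: Bystander: black-capped marker pen, 130 mm long. Origin: middle of its underside.
- dye_bottle_blue: Bystander: slim blue dye bottle with a pointed tip, 42 mm wide, 155 mm tall, behind and left of the stage. Origin: centre of its underside.
Mind the look-alikes: they are no part of the job. There is more than one size of the disc; the job needs the smaller.

How it is judged:
On the way, in this order (a step that is already met when the one before it is completed fails the run):
1. the disc sits in the recess, released, with the stage still down on its rest posts (horizontal distance between disc and recess below 0.004 m and z of disc in the frame of recess below 0.002 m and contact force between the fingers and disc below 0.1 N and z of roller in the frame of stage_base below 0.0258 m), for 0.2 s.
2. the gripped wedge, on the base plate, lifts the stage by its roller (z of roller in the frame of stage_base above 0.0262 m and contact force between wedge and stage above 0.5 N and contact force between the fingers and wedge above 2 N and contact force between the fingers and stage below 0.2 N), for 0.1 s.
At the end, for the whole second after the job is handed in: Disc free in the recess (4 mm off centre, 2 mm off its floor at most); stage still, level within 0.013 rad, resting on the wedge (over 0.5 N), touched by neither arm nor fingers; wedge gripped (over 2 N), within 4 mm of the base plate's top, pointing at the hinge within 0.3 rad (horizontal distance between disc and recess below 0.004 m and z of disc in the frame of recess below 0.002 m and angle between stage's own z axis and vertical below 0.013 rad and angular speed of stage below 0.03 rad/s and contact force between wedge and stage above 0.5 N and contact force between the fingers and wedge above 2 N and contact force between each of the arm, the fingers and stage below 0.2 N and contact force between the fingers and disc below 0.1 N and z of wedge in the frame of stage_base below 0.014 m and angle between the y axis of wedge and the y axis of stage_base, either way round below 0.3 rad); the arm keeps its last pose, push and grip.
It fails at once if a bystander is pushed by more than 30 mm or the dye bottle is tipped (distance of any of film_applicator, marker_black, dye_bottle_blue from where it was at the start of the episode above 0.03 m or angle between dye_bottle_blue's own z axis and vertical above 0.4 rad).
It also fails if it takes over 54 s, if anything falls off the work surface, if the arm or the gripper's body presses on something with over 40 N, if the wrist force passes 120 N, or if a joint passes its speed limit or range.

## Working session

There is one attempt and no reset: what is moved stays moved. The work goes in short steps, Python scripts to look and compute and a shell command to move; the robot and the scene stay as the last step left them, time stands still between calls to the robot, and variables do not carry over. Pictures are saved under pics/ and viewed, at most 10 in all, crops included, and the job is handed in when it is done.

```bash
mkdir -p pics
cat > h.py <<'E'
import numpy as np, cv2
from workcell import telemetry, grab_frame, bot
from scipy.spatial.transform import Rotation as Ro
def cam(name):
    s=telemetry.observe(); f=grab_frame(name)
    fl=240/np.tan(np.radians(f["vertical_fov"])/2)
    if name=="wrist":
        T=np.eye(4); T[:3,:3]=Ro.from_euler('xyz',s['tool_rot']).as_matrix(); T[:3,3]=s['position']
        T=T@np.array(f["hand_eye"]); C=T[:3,3]; Rw=T[:3,:3]
    else:
        R=np.array(f["R"]); Rw=R.T; C=-R.T@np.array(f["t"])
    return dict(img=f["pixels"],depth=f["depth"],C=C,Rw=Rw,fl=fl,cx=f["cx"],cy=f["cy"])
def plane(c,uv,z):
    uv=np.atleast_2d(np.asarray(uv,float))
    d=np.c_[(uv[:,0]-c['cx'])/c['fl'],(uv[:,1]-c['cy'])/c['fl'],np.ones(len(uv))]@c['Rw'].T
    return c['C']+d*((z-c['C'][2])/d[:,2])[:,None]
def cloud(c):
    v,u=np.mgrid[:480,:640]; d=c['depth']
    p=np.stack([(u-c['cx'])/c['fl']*d,(v-c['cy'])/c['fl']*d,d],-1)
    return p@c['Rw'].T+c['C']
def save(c,n): cv2.imwrite('pics/'+n,c['img'][...,::-1])
E
python3 - <<'E'
from h import *
print({k:np.round(v,3) if not isinstance(v,dict) else v for k,v in telemetry.observe().items()}, bot.tcp_to_tips)
for n in("top","scene"):
    c=cam(n); save(c,n+'1.png'); print(n,c['C'],c['Rw'],c['fl'],c['cx'],c['cy'])
    np.savez(n+'1.npz',**c)
E
```

```text
{'clock': np.float64(0.0), 'qpos': array([ 1.08 ,  0.522, -0.036,  1.6  ,  0.021,  1.021, -0.113]), 'qd': array([ 0.001, -0.001, -0.001, -0.   ,  0.   , -0.   ,  0.001]), 'joint_efforts': array([ 0.0000e+00, -9.2710e+01,  1.9800e+00, -3.6992e+01,  1.8000e-02,
        8.0000e-03, -0.0000e+00]), 'position': array([ 0.255, -0.57 ,  0.25 ]), 'tool_rot': array([-3.14 ,  0.   ,  0.421]), 'force': array([ 0.452,  0.084, -0.092]), 'moment': array([-0.004,  0.001,  0.001]), 'finger_force': np.float64(0.0), 'grip_width': np.float64(0.086)} 0.019
top [0.23744657 0.05430033 1.28060316] [[ 0.04465153 -0.97345372  0.22448631]
 [-0.99899989 -0.04403478  0.00775573]
 [ 0.00233536 -0.22460811 -0.97444638]] 610.8624506444839 319.2010170552446 239.92459878928892
scene [-0.23700554 -0.85875836  0.5839288 ] [[ 0.78271587 -0.25593663  0.56732029]
 [-0.62237771 -0.32386194  0.7125724 ]
 [ 0.00136007 -0.91082923 -0.41278113]] 542.8325169969884 325.6266138748963 241.01270161990172
```

View pics/top1.png

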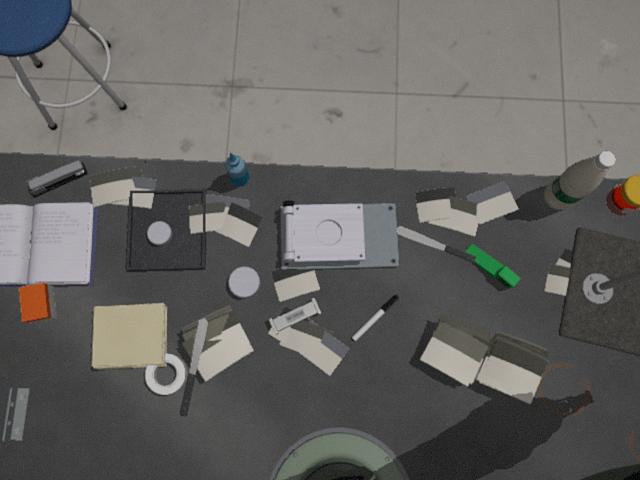

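View pics/scene1.png

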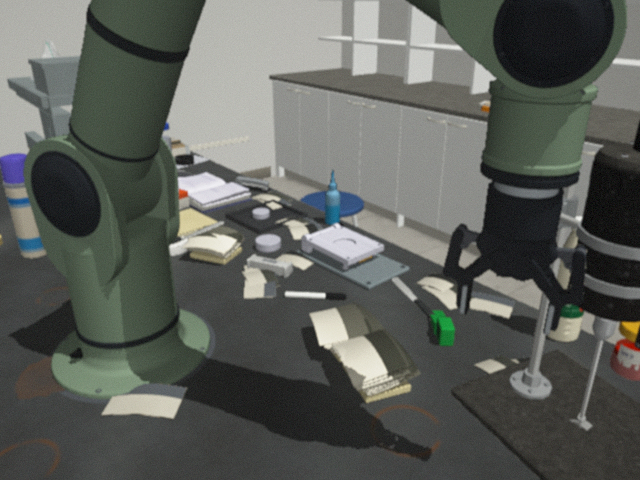

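The top view shows the disc in the tray at (159,233), with the bigger look-alike outside it at (243,282). The stage recess is at (329,232), the hinge at u≈288 and the apron on the right (u≈398). The wedge is at (492,265), its nose toward (468,249).

Run:
```python
from h import *
c=dict(np.load('top1.npz')); P=cloud(c); im=c['img']; hsv=cv2.cvtColor(im,cv2.COLOR_RGB2HSV)
# wedge
m=((hsv[...,0]>50)&(hsv[...,0]<75)&(hsv[...,1]>130)&(hsv[...,2]>60)); m[350:]=0
v,u=np.nonzero(m); p=P[v,u]; print('wedge px',len(u),u.min(),u.max(),v.min(),v.max())
blk=p[p[:,2]>.032]; rmp=p[(p[:,2]<.026)&(p[:,2]>.002)]; print('block',len(blk),blk.mean(0),blk.min(0),blk.max(0)); print('ramp',len(rmp),rmp.mean(0))
d=rmp.mean(0)-blk.mean(0); print('dir',np.degrees(np.arctan2(d[1],d[0])))
pc,ev=np.linalg.eigh(np.cov(p[:,:2].T)); print('pca',np.degrees(np.arctan2(ev[1,1],ev[0,1])))
# disc
def comp(box,thr):
    x0,x1,y0,y1=box; g=cv2.cvtColor(im,cv2.COLOR_RGB2GRAY)[y0:y1,x0:x1]
    n,l,s,ce=cv2.connectedComponentsWithStats((g>thr).astype(np.uint8)); k=1+s[1:,4].argmax()
    mm=np.zeros((480,640),bool); mm[y0:y1,x0:x1]=l==k; return mm
m=comp((138,182,212,255),110); v,u=np.nonzero(m); q=P[v,u]; print('disc px',len(u),u.mean(),v.mean(),'med',np.median(q,0)); 
(a,b),r=cv2.minEnclosingCircle(np.c_[u,v].astype(np.float32)); print((a,b),r, plane(c,[a,b],.02))
# stage top / base plate
reg=np.zeros((480,640),bool); reg[195:275,275:405]=1
H=P[...,2]
for n,lo,hi in(('plate',.036,.052),('base',.006,.014)):
    mm=reg&(H>lo)&(H<hi); nn,l,s,ce=cv2.connectedComponentsWithStats(mm.astype(np.uint8)); mm=l==1+s[1:,4].argmax()
    v,u=np.nonzero(mm); q=P[v,u]; rr=cv2.minAreaRect(q[:,:2].astype(np.float32)); print(n,len(u),rr,q[:,2].mean())
g=cv2.cvtColor(im,cv2.COLOR_RGB2GRAY)
for Y in(232,):print(g[Y,280:402])
cv2.imwrite('pics/crop1.png',cv2.resize(im[190:290,270:530,::-1],None,fx=3,fy=3,interpolation=cv2.INTER_CUBIC))
```

```text
wedge px 751 466 519 244 286
block 238 [ 0.46515487 -0.32798819  0.04230662] [ 0.23744657 -0.35138136  0.03211645] [0.48640924 0.05430033 1.28060316]
ramp 475 [ 0.50083513 -0.28776067  0.01344377]
dir 48.42820357756134
pca 52.59823729697168
disc px 426 158.73474178403757 232.19718309859155 med [0.52917118 0.40512924 0.01994325]
(158.8631591796875, 232.28421020507812) 11.932565689086914 [[0.52910233 0.40505441 0.02      ]]
plate 4314 ((0.5445227026939392, 0.05640639364719391), (0.13063262403011322, 0.16765376925468445), 4.1152143478393555) 0.04533719069052886
base 2681 ((0.5358058214187622, 0.028817474842071533), (0.15165871381759644, 0.2632234990596771), 4.456096172332764) 0.009692989895827413
[ 51  71  80  77  67  94 130 155 168 178 178 173 175 170 156 177 177 178
 177 180 177 178 179 179 180 180 181 178 179 177 182 178 179 178 178 176
 171 179 179 178 179 176 176 177 178 177 178 179 177 176 178 178 175 179
 177 178 179 177 180 179 165 116 155 179 180 177 179 179 178 179 177 178
 179 179 182 178 180 180 178 178 178 179 180 172 130 123 121 121 120 122
 122 120 121 121 121 120 123 124 123 123 123 121 124 125 119 121 125 125
 123 126 124 124 124 123 124 122 120 140 158 154 154 155]
```

View pics/crop1.png

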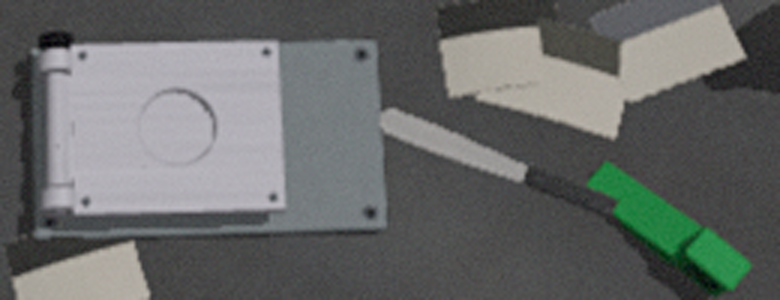

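Crop: the apron corners are at about (376,42) and (385,228) in crop pixels, and the recess centre is at about (178,127). The wedge is clear of the spatula.

```bash
cat >> h.py <<'E'
def go(x,y,z,yawdeg=None,s=None):
    """remaining shift in tool axes (mm) and turn about tool z (deg), row count needed"""
    s=s or telemetry.observe(); R=Ro.from_euler('xyz',s['tool_rot']); yaw=np.degrees(s['tool_rot'][2])
    d=R.inv().apply(np.array([x,y,z])-s['position'])
    print('pos',np.round(s['position'],4),'rpy',np.round(np.degrees(s['tool_rot']),2),'shift mm',np.round(d*1000,1),'turn z',None if yawdeg is None else round(yaw-yawdeg,2),'rows',round(np.linalg.norm(d)/.0417,1),'t',round(float(s['clock']),2),'grip',round(float(s['grip_width']),4),round(float(s['finger_force']),1),'F',np.round(s['force'],1))
E
python3 - <<'E'
from h import *
c=dict(np.load('top1.npz'))
o=np.array([270,190])
A=plane(c,np.array([[376,42],[385,228],[37,236]])/3+o,.010); print('base corners',A)
S=plane(c,np.array([[278,42],[285,210]])/3+o,.044);print('stage free corners',S)
r=plane(c,np.array([[178,127]])/3+o,.046);print('recess',r)
d=A[0]-A[1]; t=np.degrees(np.arctan2(d[1],d[0])); print('base x dir',t, 'left edge dir',np.degrees(np.arctan2(*(A[2]-A[1])[1::-1])),'len',np.linalg.norm(d[:2]))
W=plane(c,np.array([[590,186],[607,163],[618,210],[615,212]])/3+o,.003); print('nose',W)
B=plane(c,np.array([[685,257],[733,292],[750,262],[705,229]])/3+o,.038); print('block',B,B.mean(0))
E
python3 -m crank '0.0854 0 0 0 0 0 -7; 0.0854 0 0 0 0 0 -7; 0.0854 0 0 0 0 0 -7; 0.0854 0 0 0 0 0 -7; 0.0854 0 0 0 0 0 -7; 0.0854 0 0 0 0 0 -7; 0.0854 0 0 0 0 0 -7; 0.0854 0 0 0 0 0 -7'
python3 - <<'E'
from h import *
go(.5,-.25,.25,94)
E
```

```text
base corners [[ 0.61732626 -0.09664788  0.01      ]
 [ 0.48119708 -0.10526117  0.01      ]
 [ 0.464428    0.13939403  0.01      ]]
stage free corners [[ 0.60404067 -0.02385082  0.044     ]
 [ 0.48415228 -0.03210449  0.044     ]]
recess [[0.53900712 0.04379524 0.046     ]]
base x dir 3.620445996839679 left edge dir 93.92101826694413 len 0.1364013964518988
nose [[ 0.51955281 -0.25164737  0.003     ]
 [ 0.5369181  -0.26395189  0.003     ]
 [ 0.50300644 -0.27136617  0.003     ]
 [ 0.50146102 -0.26921731  0.003     ]]
block [[ 0.46486714 -0.30803188  0.038     ]
 [ 0.44205436 -0.34034564  0.038     ]
 [ 0.46339579 -0.35257872  0.038     ]
 [ 0.4850751  -0.32223121  0.038     ]] [ 0.4638481  -0.33079686  0.038     ]
clock: 0.77
position: [0.2552, -0.5703, 0.2499]
tool_rot: [-3.141, -0.001, 1.404]
force: [0.5, -1.1, -0.3]
grip_width: 0.0853
finger_force: 0.0
pos [ 0.2552 -0.5703  0.2499] rpy [-1.7998e+02 -3.0000e-02  8.0450e+01] shift mm [3.565e+02 1.883e+02 1.000e-01] turn z -13.55 rows 9.7 t 0.77 grip 0.0853 0.0 F [ 0.5 -1.1 -0.3]
```

```bash
python3 -m crank '0.0854 0 0 0 0 0 -6.7; 0.0854 0 0 0 0 0 -6.7; 0.0854 .0327 .0182 0 0 0 0; 0.0854 .0327 .0182 0 0 0 0; 0.0854 .0327 .0182 0 0 0 0; 0.0854 .0327 .0182 0 0 0 0; 0.0854 .0327 .0182 0 0 0 0; 0.0854 .0327 .0182 0 0 0 0' >/dev/null
python3 -m crank '0.0854 .0327 .0182 0 0 0 0; 0.0854 .0327 .0182 0 0 0 0; 0.0854 .0327 .0182 0 0 0 0; 0.0854 .0327 .0182 0 0 0 0; 0.0854 .0327 .0182 0 0 0 0; 0.0854 .0327 .0182 0 0 0 0; 0.0854 .0327 .0182 0 0 0 0; 0.0854 .0327 .0182 0 0 0 0' >/dev/null
python3 -m crank '0.0854 .0327 .0182 0 0 0 0; 0.0854 .0327 .0182 0 0 0 0; 0.0854 .0327 .0182 0 0 0 0; 0.0854 .0327 .0182 0 0 0 0; 0.0854 0 0 0 0 0 0; 0.0854 0 0 0 0 0 0; 0.0854 0 0 0 0 0 0; 0.0854 0 0 0 0 0 0' >/dev/null
python3 - <<'E'
from h import *
go(.529,.405,.12,94)
c=cam('wrist'); save(c,'w1.png'); np.savez('w1.npz',**c); print(c['C'],c['Rw'],c['fl'],plane(c,[320,240],.046))
E
```

```text
pos [0.5459 0.0359 0.2501] rpy [-1.7997e+02  3.0000e-02  9.3430e+01] shift mm [369.6   5.3 129.9] turn z -0.57 rows 9.4 t 2.77 grip 0.0857 0.0 F [ 0.4 -0.2 -0.7]
[0.54154364 0.10522102 0.37377404] [[ 9.98214549e-01  5.72369249e-02  1.70777420e-02]
 [ 5.97273115e-02 -9.59380081e-01 -2.75721797e-01]
 [ 6.02577725e-04  2.76249516e-01 -9.61085762e-01]] 396.7318982299224 [[0.54185439 0.00929073 0.046     ]]
```

View pics/w1.png

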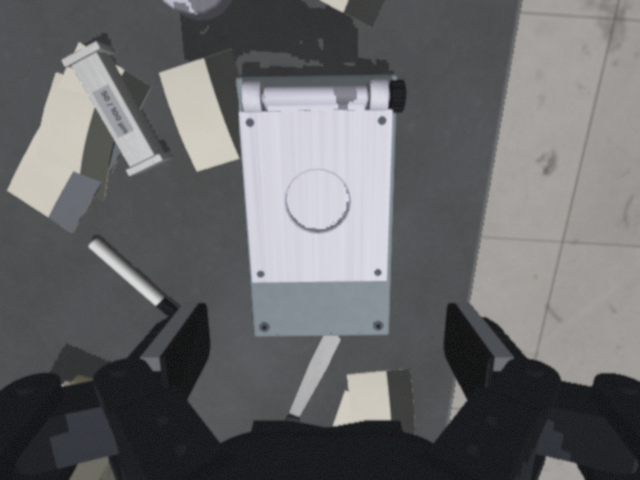

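Wrist view: the recess is centred at about (318,201), rim u 285–350 and v 169–232. The apron edge corners are at (255,336) and (389,334), and the stage free-edge corners at (250,282) and (391,280).

```bash
python3 - <<'E'
from h import *
c=dict(np.load('w1.npz'))
g=cv2.cvtColor(c['img'],cv2.COLOR_RGB2GRAY)
roi=g[150:250,268:368]; m=(roi<165).astype(np.uint8)
v,u=np.nonzero(m); u=u+268.;v=v+150.
k=abs(np.hypot(u-318,v-201)-32)<6; pts=np.c_[u,v][k].astype(np.float32)
hull=cv2.convexHull(pts); (a,b),ax,an=cv2.fitEllipse(hull); print('ellipse',a,b,ax,an,len(pts))
for z in(.046,): print('recess',plane(c,[[a,b],[a-ax[0]/2,b],[a+ax[0]/2,b]],z))
A=plane(c,[[255,336],[389,334],[238,76]],.010); print('base',A)
S=plane(c,[[250,282],[391,280]],.044); print('stage free',S)
for q in(A[1]-A[0],S[1]-S[0],A[2]-A[0]): print(np.degrees(np.arctan2(q[1],q[0])),np.linalg.norm(q[:2]))
x=(A[1]+A[0])/2; e=np.radians(93.8); ey=np.array([np.cos(e),np.sin(e)]); print('recess from apron edge (expect y 22.5+125=147.5)',x[:2]+.1475*ey)
x=(S[1]+S[0])/2; print('from stage edge',x[:2]+.0725*ey)
E
python3 -m crank '0.0854 .037 .0005 .005 0 0 -.4; 0.0854 .037 .0005 .005 0 0 0; 0.0854 .037 .0005 .005 0 0 0; 0.0854 .037 .0005 .005 0 0 0; 0.0854 .037 .0005 .005 0 0 0; 0.0854 .037 .0005 .005 0 0 0; 0.0854 .037 .0005 .005 0 0 0; 0.0854 .037 .0005 .005 0 0 0' >/dev/null
python3 -m crank '0.0854 0 0 0 0 0 0; 0.0854 0 0 0 0 0 0; 0.0854 0 0 0 0 0 0; 0.0854 0 0 0 0 0 0; 0.0854 0 0 0 0 0 0; 0.0854 0 0 0 0 0 0; 0.0854 0 0 0 0 0 0; 0.0854 0 0 0 0 0 0' >/dev/null
python3 - <<'E'
from h import *
go(.529,.405,.20,93.8)
c=cam('wrist'); save(c,'w2.png'); np.savez('w2.npz',**c)
g=cv2.cvtColor(c['img'],cv2.COLOR_RGB2GRAY); m=cv2.inRange(g,115,255)
for k in cv2.findContours(m,cv2.RETR_EXTERNAL,cv2.CHAIN_APPROX_NONE)[0]:
    if len(k)>60:
        e=cv2.fitEllipse(k); P=plane(c,[e[0]],.020)[0]; print(np.round(e[0],1),np.round(e[1],1),np.round(P,4),cv2.contourArea(k))
E
```

```text
ellipse 317.5447082519531 201.4647216796875 (61.5887451171875, 63.58122253417969) 91.34351348876953 303
recess [[0.53794697 0.0427323  0.046     ]
 [0.51221    0.0411953  0.046     ]
 [0.56368638 0.04426944 0.046     ]]
base [[ 0.48094284 -0.10774208  0.01      ]
 [ 0.61804788 -0.0972859   0.01      ]
 [ 0.46396978  0.14020708  0.01      ]]
stage free [[ 0.48160894 -0.03403592  0.044     ]
 [ 0.60712327 -0.02463676  0.044     ]]
4.361165007166799 0.13750318172163625
4.282608551662691 0.1258657689652304
93.91600420455899 0.24852942359518929
recess from apron edge (expect y 22.5+125=147.5) [0.53971996 0.04466172]
from stage edge [0.53956125 0.04300427]
pos [0.5305 0.3323 0.2105] rpy [179.99  -0.    93.87] shift mm [72.7  3.4 10.5] turn z 0.07 rows 1.8 t 4.15 grip 0.0853 0.0 F [-0.1  0.3 -0.8]
[ 92.5 470.2] [22.6 46.1] [0.3173 0.0581 0.02  ] 651.5
[558.1 469.7] [22.8 49.1] [0.7769 0.0891 0.02  ] 723.0
[245.2 411.7] [ 5.6 37.6] [0.4671 0.1371 0.02  ] 114.5
[209.4 408.5] [29.4 70.2] [0.4335 0.1384 0.02  ] 1417.0
[220.8 337.8] [35.4 70.3] [0.4447 0.2137 0.02  ] 1585.0
[101.8 296.5] [ 4.8 59.3] [0.3429 0.2468 0.02  ] 59.5
[361.4 292.6] [ 98.6 135.5] [0.5651 0.2653 0.02  ] 7593.0
[ 65.5 242.1] [ 2.8 39.6] [0.3173 0.2939 0.02  ] 46.5
[ 36.7 302.5] [ 82.3 144.4] [0.2864 0.2374 0.02  ] 7583.0
[ 99.7 260.5] [ 10.7 139.7] [0.344  0.2796 0.02  ] 1039.5
[353.1 216. ] [41.3 55.7] [0.5523 0.3318 0.02  ] 1676.5
[327.9 122. ] [65.5 67.8] [0.5268 0.4034 0.02  ] 3483.0
[427.8  66.2] [46.  75.5] [0.5972 0.4475 0.02  ] 2470.0
[581.4 216.8] [134.3 448.4] [0.7373 0.3436 0.02  ] 41532.5
[464.3  42.8] [ 82.4 111.4] [0.6214 0.4648 0.02  ] 4917.0
[59.  87.8] [145.4 206.1] [0.3261 0.4142 0.02  ] 19739.5
```

View pics/w2.png

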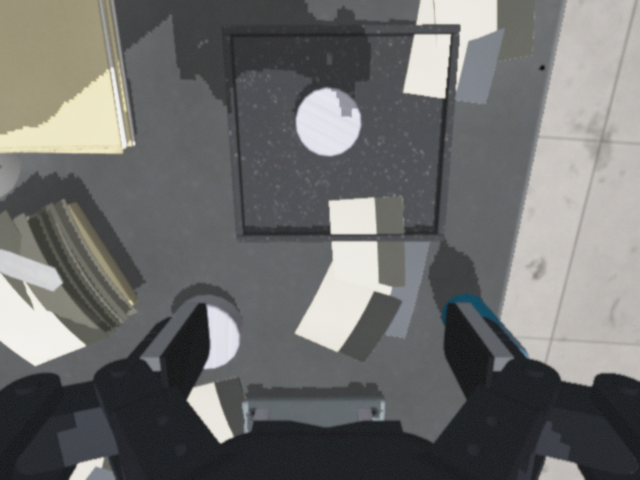

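Wrist view: the tray disc is at (328,122) with about a 33 px radius, and the look-alike is at lower left (215,335). The dye bottle is at (470,310), clear of the path.

```bash
python3 -m crank '0.0854 .024 .0006 .023 0 0 0; 0.0854 .024 .0006 .023 0 0 0; 0.0854 .024 .0006 .023 0 0 0; 0.0854 0 0 .021 0 0 0; 0.065 0 0 0 0 0 0; 0.065 0 0 0 0 0 0; 0.065 0 0 0 0 0 0; 0.065 0 0 0 0 0 0'
python3 - <<'E'
from h import *
go(.5275,.404,.029,93.87)
s=telemetry.observe()
c=cam('wrist'); save(c,'w3.png'); np.savez('w3.npz',**c)
P=cloud(c); R=Ro.from_euler('xyz',s['tool_rot']).as_matrix(); T=(P-s['position'])@R
d=(c['depth']>0)&(abs(T[...,1])<.07)&(abs(T[...,0])<.03)&(T[...,2]<.045)&(T[...,2]>-.03)
for sg in(-1,1):
    q=T[d&(sg*T[...,1]>.02)]; print('finger',len(q),np.percentile(q[:,2],[50,95,99]) if len(q) else '', np.median(q,0)if len(q) else '')
print(bot.tcp_to_tips)
g=cv2.cvtColor(c['img'],cv2.COLOR_RGB2GRAY); m=cv2.inRange(g,115,255)
for k in cv2.findContours(m,cv2.RETR_EXTERNAL,cv2.CHAIN_APPROX_NONE)[0]:
    if len(k)>120:
        e=cv2.fitEllipse(k); print(np.round(e[0],1),np.round(e[1],1),np.round(plane(c,[e[0]],.020)[0],4),cv2.contourArea(k))
E
```

```text
clock: 4.87
position: [0.5282, 0.4042, 0.122]
tool_rot: [3.14, -0.001, 1.638]
force: [-0.2, -0.4, 0.2]
grip_width: 0.0651
finger_force: 0.0
pos [0.5282 0.4042 0.122 ] rpy [ 1.7989e+02 -5.0000e-02  9.3840e+01] shift mm [-0.3 -0.9 93. ] turn z -0.03 rows 2.2 t 4.87 grip 0.0651 0.0 F [-0.2 -0.4  0.2]
finger 3801 [-0.01230465  0.00739166  0.011125  ] [ 0.00646154 -0.03319897 -0.01230465]
finger 3794 [-0.01227364  0.00725263  0.01082433] [ 0.00646094  0.03282546 -0.01227364]
0.019
[353.6 402.2] [49.9 77.6] [0.5538 0.296  0.02  ] 2689.0
[ 16.5 377.8] [26.2 71.4] [0.3314 0.3006 0.02  ] 1228.5
[355.6 347.6] [49.2 69. ] [0.5516 0.3373 0.02  ] 2457.5
[323.8 245.8] [80.4 83.4] [0.5267 0.4042 0.02  ] 5267.5
[451.1 174.6] [57.7 87.2] [0.5959 0.4511 0.02  ] 3602.0
[605.5 318.3] [ 71.3 484.6] [0.7068 0.3683 0.02  ] 15585.0
[ 29. 183.] [ 70.2 290.9] [0.3572 0.4304 0.02  ] 14303.5
[496.5  91.7] [105.4 229.8] [0.6135 0.4965 0.02  ] 16379.5
```

View pics/w3.png

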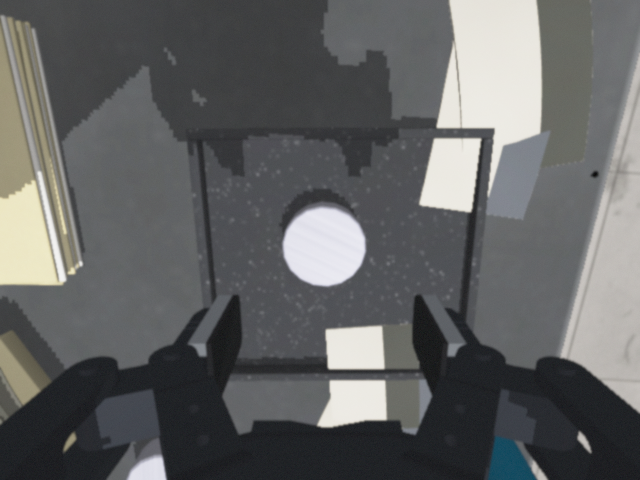

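The disc is centred at (324,246), between the fingers.

```bash
python3 -m crank '0.065 0 -.0015 .025 0 0 0; 0.065 0 0 .025 0 0 0; 0.065 0 0 .025 0 0 0; 0.065 0 0 .0225 0 0 0; 0.065 0 0 0 0 0 0; 0.065 0 0 0 0 0 0; 0.065 0 0 0 0 0 0; 0.04 0 0 0 0 0 0' 40
python3 -m crank '0.04 0 0 0 0 0 0; 0.04 0 0 0 0 0 0; 0.04 0 0 0 0 0 0; 0.04 0 0 0 0 0 0; 0.04 0 0 0 0 0 0; 0.04 0 0 0 0 0 0; 0.04 0 0 0 0 0 0; 0.04 0 0 0 0 0 0' 40
```

```text
clock: 5.58
position: [0.5266, 0.4051, 0.0249]
tool_rot: [3.14, -0.001, 1.639]
force: [0.2, 0.4, -0.6]
grip_width: 0.0546
finger_force: 0.0
clock: 6.25
position: [0.5267, 0.4051, 0.0252]
tool_rot: [3.139, -0.001, 1.639]
force: [-1.9, -3.4, 14.5]
grip_width: 0.0486
finger_force: 39.1
```

```bash
python3 -m crank '0.04 0 0 -.02 0 0 0; 0.04 0 0 -.03 0 0 0; 0.04 0 0 -.03 0 0 0; 0.04 0 0 -.03 0 0 0; 0.04 0 0 -.02 0 0 0; 0.04 -.02 -.0007 0 0 0 0; 0.04 -.0342 -.0012 0 0 0 0; 0.04 -.0342 -.0012 0 0 0 0'
python3 -m crank '0.04 -.0342 -.0012 0 0 0 0; 0.04 -.0342 -.0012 0 0 0 0; 0.04 -.0342 -.0012 0 0 0 0; 0.04 -.0342 -.0012 0 0 0 0; 0.04 -.0342 -.0012 0 0 0 0; 0.04 -.0342 -.0012 0 0 0 0; 0.04 -.0342 -.0012 0 0 0 0; 0.04 -.0342 -.0012 0 0 0 0' >/dev/null
python3 -m crank '0.04 0 0 .02 0 0 0; 0.04 0 0 .02 0 0 0; 0.04 0 0 0 0 0 0; 0.04 0 0 0 0 0 0; 0.04 0 0 0 0 0 0; 0.04 0 0 0 0 0 0; 0.04 0 0 0 0 0 0; 0.04 0 0 0 0 0 0'
python3 - <<'E'
from h import *
s=telemetry.observe()
go(.539,.0435,.075,93.87,s)
c=cam('wrist'); save(c,'w4.png'); np.savez('w4.npz',**c)
g=cv2.cvtColor(c['img'],cv2.COLOR_RGB2GRAY); print(plane(c,[320,240],.046))
E
```

```text
clock: 6.92
position: [0.5284, 0.3159, 0.1542]
tool_rot: [3.14, -0.001, 1.641]
force: [1.8, -1.8, -2.8]
grip_width: 0.0481
finger_force: 42.6
clock: 8.25
position: [0.538, 0.0427, 0.1135]
tool_rot: [3.141, 0.0, 1.639]
force: [0.7, -0.3, -2.4]
grip_width: 0.0475
finger_force: 42.6
pos [0.538  0.0427 0.1135] rpy [179.94   0.    93.93] shift mm [ 0.7  1.  38.5] turn z 0.06 rows 0.9 t 8.25 grip 0.0475 42.6 F [ 0.7 -0.3 -2.4]
[[0.53379459 0.05615735 0.046     ]]
```

View pics/w4.png

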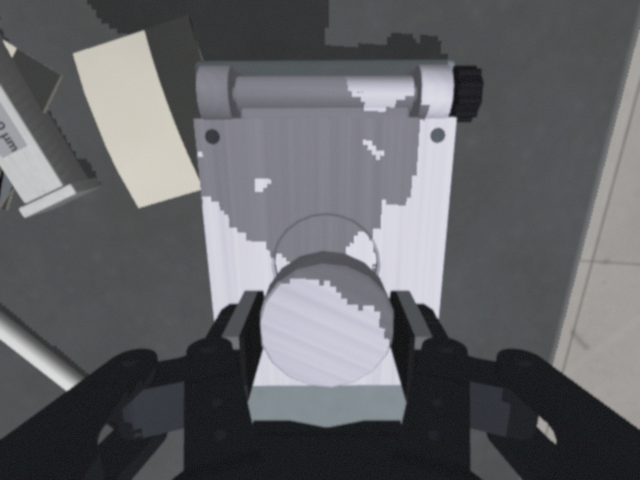

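The disc is held with its top centred at about (326,319). The recess rim arc shows behind it: top at (326,213), sides at (275,262) and (379,262).

```bash
cat > rel.py <<'E'
from h import *
from scipy.optimize import least_squares
def rel(c,tcp):
    im=cv2.cvtColor(c['img'],cv2.COLOR_RGB2GRAY); e=cv2.Canny(im,25,60)
    v,u=np.nonzero(e); uv=np.c_[u,v]
    def fit(z,r,g,tol,sel):
        p=plane(c,uv[sel],z)[:,:2]
        for t in (tol,tol/2,.0012):
            k=abs(np.hypot(*(p-g).T)-r)<t
            g=least_squares(lambda x:np.hypot(*(p[k]-x).T)-r,g,loss='soft_l1',f_scale=.0004).x
        return g,k.sum(),np.std(np.hypot(*(p[k]-g).T)-r)
    zt=tcp[2]-.005
    d=fit(zt,.025,np.array(tcp[:2]),.004,(uv[:,1]>200)); print('disc',d,'rel tcp',d[0]-tcp[:2])
    dpx=cv2.Canny
    r=fit(.0463,.0265,np.array([.539,.0435]),.004,(uv[:,1]<275)); print('recess',r)
    return d[0],r[0]
E
python3 - <<'E'
from rel import *
c=dict(np.load('w4.npz')); s=telemetry.observe(); d,r=rel(c,s['position'])
p=np.array([[326,213],[275,262],[379,262]]); print(plane(c,p,.0463)); print(plane(c,[[326,319]],s['position'][2]-.005))
R=Ro.from_euler('xyz',s['tool_rot']); print('shift tool',R.inv().apply(np.r_[r-d,0])*1000)
E
```

```text
disc (array([0.537959  , 0.04150958]), np.int64(511), np.float64(0.0004839955169719923)) rel tcp [ 2.69645662e-05 -1.10771895e-03]
recess (array([0.537306 , 0.0434224]), np.int64(378), np.float64(0.0007629374369787914))
[[0.53585263 0.07024195 0.0463    ]
 [0.51168024 0.04304824 0.0463    ]
 [0.56452605 0.04663104 0.0463    ]]
[[0.53751725 0.04503974 0.10834331]]
shift tool [ 1.95298265e+00 -5.20722850e-01 -5.49381203e-04]
```

```bash
python3 -m crank '0.04 .001 0 .01 0 0 0; 0.04 .001 0 .01 0 0 0; 0.04 0 0 .01 0 0 0; 0.04 0 0 .005 0 0 0; 0.04 0 0 0 0 0 0; 0.04 0 0 0 0 0 0; 0.04 0 0 0 0 0 0; 0.04 0 0 0 0 0 0'
python3 - <<'E'
from rel import *
s=telemetry.observe(); c=cam('wrist'); save(c,'w5.png'); np.savez('w5.npz',**c)
d,r=rel(c,s['position'])
R=Ro.from_euler('xyz',s['tool_rot']); print('shift tool',R.inv().apply(np.r_[r-d,0])*1000)
E
```

```text
clock: 8.97
position: [0.5378, 0.0445, 0.0781]
tool_rot: [3.141, -0.0, 1.639]
force: [0.2, -0.4, -1.8]
grip_width: 0.0479
finger_force: 42.6
disc (array([0.53775062, 0.04339316]), np.int64(518), np.float64(0.0004651225720623912)) rel tcp [-4.17605130e-05 -1.12932772e-03]
recess (array([0.53739523, 0.04349358]), np.int64(356), np.float64(0.0006945798666454051))
shift tool [ 1.24386312e-01 -3.47724056e-01 -1.62807772e-04]
```

View pics/w5.png

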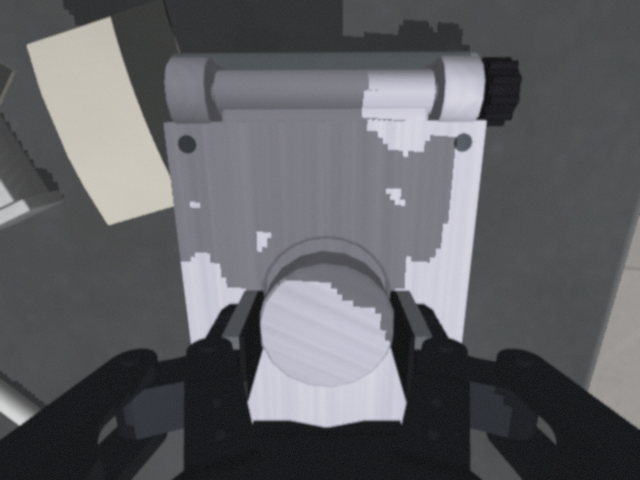

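The recess arc (centre u≈327) and the disc (u≈326) line up. I'm lowering it with the stage's slight tilt.

```bash
python3 -m crank '0.04 -.0003 0 .004 0 1.7 0; 0.04 0 -.0003 .003 0 0 0; 0.04 0 0 .002 0 0 0; 0.04 0 0 .0015 0 0 0; 0.04 0 0 .0015 0 0 0; 0.04 0 0 .001 0 0 0; 0.04 0 0 0 0 0 0; 0.04 0 0 0 0 0 0' 25
python3 - <<'E'
from rel import *
s=telemetry.observe(); c=cam('wrist'); save(c,'w6.png'); print(s['force'],s['position'])
E
```

```text
clock: 9.68
position: [0.5373, 0.0446, 0.0648]
tool_rot: [-3.142, -0.03, 1.639]
force: [-0.4, 0.2, -2.3]
grip_width: 0.0478
finger_force: 42.7
[-0.37425282  0.19201656 -2.31325464] [0.53728239 0.04460101 0.06482696]
```

View pics/w6.png

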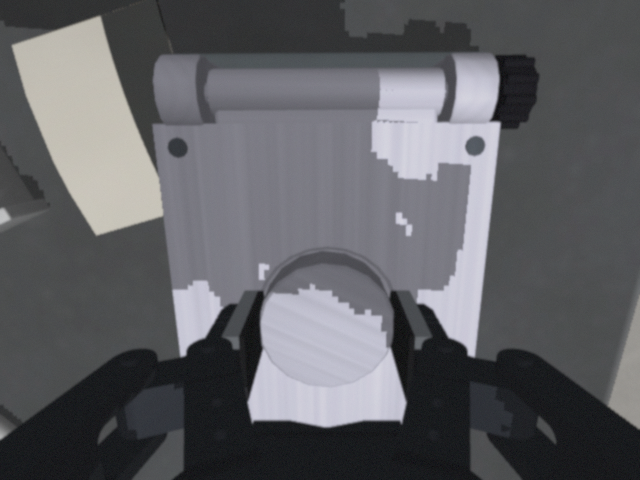

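The disc looks concentric in the recess with no side load. I'm going down the last bit and releasing.

```bash
python3 -m crank '0.04 0 0 .0008 0 0 0; 0.04 0 0 .0007 0 0 0; 0.04 0 0 0 0 0 0; 0.04 0 0 0 0 0 0; 0.052 0 0 0 0 0 0; 0.058 0 0 0 0 0 0; 0.062 0 0 0 0 0 0; 0.065 0 0 0 0 0 0'
python3 -m crank '0.07 0 0 0 0 0 0; 0.07 0 0 0 0 0 0; 0.07 0 0 0 0 0 0; 0.07 0 0 -.01 0 0 0; 0.07 0 0 -.02 0 0 0; 0.07 0 0 -.03 0 0 0; 0.07 0 0 -.02 0 0 0; 0.07 0 0 0 0 0 0'
python3 - <<'E'
from rel import *
s=telemetry.observe(); c=cam('wrist'); save(c,'w7.png'); np.savez('w7.npz',**c)
P=cloud(c); go(.539,.0435,.2,93.9,s)
m=(np.hypot(P[...,0]-.538,P[...,1]-.0435)<.02); q=P[m]; A=np.c_[q[:,:2]-[.538,.0435],np.ones(len(q))]; print('disc top slope,z',np.linalg.lstsq(A,q[:,2],rcond=None)[0],len(q))
m=(abs(P[...,1]-.09)<.012)&(abs(P[...,0]-.535)<.045); print('stage z at y=.09',np.median(P[m][:,2]))
m=(abs(P[...,1]-.05)<.02)&(abs(P[...,0]-.538)<.055)&(np.hypot(P[...,0]-.538,P[...,1]-.0435)>.03); print('stage z near',np.median(P[m][:,2]))
E
```

```text
clock: 10.4
position: [0.5373, 0.0445, 0.0633]
tool_rot: [3.142, -0.03, 1.639]
force: [-0.2, 0.4, 0.7]
grip_width: 0.0652
finger_force: 0.0
clock: 11.07
position: [0.5391, 0.0423, 0.1476]
tool_rot: [3.136, -0.03, 1.639]
force: [0.6, 0.6, -0.4]
grip_width: 0.0697
finger_force: 0.0
pos [0.5391 0.0423 0.1476] rpy [179.7  -1.7  93.9] shift mm [  2.8   0.3 -52.3] turn z 0.0 rows 1.3 t 11.07 grip 0.0697 0.0 F [ 0.6  0.6 -0.4]
disc top slope,z [-0.2682568   5.52897997  0.13733371] 13408
stage z at y=.09 0.04757760161060799
stage z near 0.18482926304256347
```

View pics/w7.png

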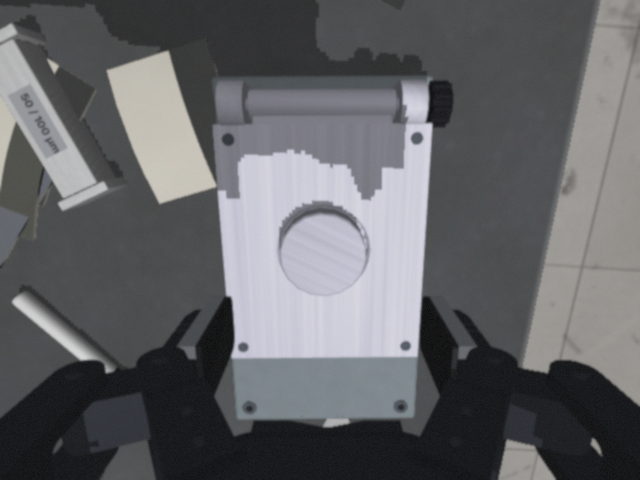

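Disc seated and centred at (323,251). That was my tenth picture, so from here I work from numbers only.

```bash
python3 - <<'E'
from h import *
c=dict(np.load('w7.npz')); P=cloud(c); Z=P[...,2]; ok=(c['depth']>0)&(Z<.08)
def pl(m,x0,y0):
    q=P[m&ok]; 
    for _ in range(3):
        A=np.c_[q[:,:2]-[x0,y0],np.ones(len(q))]; f=np.linalg.lstsq(A,q[:,2],rcond=None)[0]; r=q[:,2]-A@f; q=q[abs(r)<max(.001,2*r.std())]
    return f,len(q)
rr=np.hypot(P[...,0]-.5375,P[...,1]-.0435)
f1=pl((rr<.02),.5375,.0435); f2=pl((rr>.03)&(abs(P[...,0]-.5375)<.05)&(P[...,1]>-.015)&(P[...,1]<.095),.5375,.0435); print('disc',f1,'stage',f2,'proud mm',(f1[0][2]-f2[0][2])*1000)
E
python3 -m crank '0.07 0 0 -.025 0 -1.7 0; 0.07 0 0 -.025 0 0 0; 0.07 -.0367 -.01 0 0 0 0; 0.07 -.0367 -.01 0 0 0 0; 0.07 -.0367 -.01 0 0 0 0; 0.07 -.0367 -.01 0 0 0 0; 0.07 -.0367 -.01 0 0 0 0; 0.07 -.0367 -.01 0 0 0 0'>/dev/null
python3 -m crank '0.07 -.0367 -.01 0 0 0 0; 0.07 -.0367 -.01 0 0 0 0; 0.07 -.0367 -.01 0 0 0 0; 0.07 -.0367 -.01 0 0 0 0; 0.07 0 0 0 0 0 6.5; 0.07 0 0 0 0 0 6.5; 0.07 0 0 0 0 0 6.5; 0.07 0 0 0 0 0 6.5'>/dev/null
python3 -m crank '0.07 0 0 0 0 0 6.5; 0.07 0 0 0 0 0 6.5; 0.07 0 0 0 0 0 6.3; 0.07 0 0 0 0 0 0; 0.07 0 0 0 0 0 0; 0.07 0 0 0 0 0 0; 0.07 0 0 0 0 0 0; 0.07 0 0 0 0 0 0'
cat > wd.py <<'E'
from h import *
def wedge(c,zb=0.):
    hsv=cv2.cvtColor(c['img'],cv2.COLOR_RGB2HSV); P=cloud(c)
    m=(hsv[...,0]>50)&(hsv[...,0]<75)&(hsv[...,1]>130)&(hsv[...,2]>40)&(c['depth']>0)
    q=P[m]; q=q[(q[:,2]<zb+.05)&(q[:,2]>zb-.005)]
    top=q[q[:,2]>zb+.034]; rp=q[q[:,2]<zb+.026]
    rt=cv2.minAreaRect(top[:,:2].astype(np.float32)); ra=cv2.minAreaRect(q[:,:2].astype(np.float32)); rr=cv2.minAreaRect(rp[:,:2].astype(np.float32))
    print('n',len(q),len(top),'zmax',np.percentile(q[:,2],99)); print('top',rt);print('all',ra);print('ramp',rr)
    return q,top,rp
E
python3 - <<'E'
from wd import *
s=telemetry.observe(); go(.464,-.331,.1,48.6,s); c=cam('wrist'); save(c,'w8.png'); np.savez('w8.npz',**c); wedge(c)
E
```

```text
disc (array([0.00011751, 0.03136958, 0.05815772]), 3340) stage (array([-0.00094787,  0.03006878,  0.04617044]), 19655) proud mm 11.987273316051706
clock: 13.12
position: [0.4626, -0.3316, 0.1932]
tool_rot: [-3.141, -0.0, 0.85]
force: [-1.0, -0.9, -0.4]
grip_width: 0.07
finger_force: 0.0
pos [ 0.4626 -0.3316  0.1932] rpy [-179.99   -0.     48.7 ] shift mm [ 1.4  0.6 93.2] turn z 0.1 rows 2.2 t 13.12 grip 0.07 0.0 F [-1.  -0.9 -0.4]
n 6029 1934 zmax 0.03923451784751396
top ((0.46333974599838257, -0.332930326461792), (0.041269391775131226, 0.025845501571893692), 51.44538497924805)
all ((0.4876708984375, -0.30209997296333313), (0.11992565542459488, 0.03102985955774784), 50.09577178955078)
ramp ((0.5001148581504822, -0.28721943497657776), (0.08112963289022446, 0.03102985955774784), 50.09577178955078)
```

Disc seated (12.0 mm proud). Now I'm grasping the wedge block.

```bash
python3 -m crank '0.07 0 0 .028 0 0 -1.7; 0.07 0 0 .028 0 0 0; 0.07 0 0 .028 0 0 0; 0.07 0 0 .028 0 0 0; 0.07 0 0 .028 0 0 0; 0.07 0 0 .02 0 0 0; 0.07 0 0 .008 0 0 0; 0.07 0 0 0 0 0 0' 40
python3 -m crank '0.015 0 0 0 0 0 0; 0.015 0 0 0 0 0 0; 0.015 0 0 0 0 0 0; 0.015 0 0 0 0 0 0; 0.015 0 0 0 0 0 0; 0.015 0 0 0 0 0 0; 0.015 0 0 0 0 0 0; 0.015 0 0 0 0 0 0' 60
```

```text
clock: 13.83
position: [0.462, -0.331, 0.0237]
tool_rot: [-3.139, 0.0, 0.879]
force: [0.4, -0.3, 0.3]
grip_width: 0.0699
finger_force: 0.0
clock: 14.5
position: [0.4633, -0.3321, 0.0267]
tool_rot: [3.14, -0.0, 0.878]
force: [-2.9, 0.8, 11.5]
grip_width: 0.0254
finger_force: 59.3
```

```bash
python3 -m crank '0.015 0 0 -.02 0 0 0; 0.015 0 0 -.035 0 0 0; 0.015 0 0 -.035 0 0 0; 0.015 0 0 0 0 0 -6.2; 0.015 0 0 0 0 0 -6.2; 0.015 0 0 0 0 0 -6.2; 0.015 0 0 0 0 0 -6.2; 0.015 0 0 0 0 0 -6.2'
python3 -m crank '0.015 0 0 0 0 0 -6.2; 0.015 0 0 0 0 0 -6.2; 0.015 .02 .0106 0 0 0 0; 0.015 .03 .0158 0 0 0 0; 0.015 .03 .0158 0 0 0 0; 0.015 .03 .0158 0 0 0 0; 0.015 .03 .0158 0 0 0 0; 0.015 .03 .0158 0 0 0 0'>/dev/null
python3 -m crank '0.015 .0187 .0102 0 0 0 0; 0.015 0 0 0 0 0 0; 0.015 0 0 0 0 0 0; 0.015 0 0 0 0 0 0; 0.015 0 0 0 0 0 0; 0.015 0 0 0 0 0 0; 0.015 0 0 0 0 0 0; 0.015 0 0 0 0 0 0'
python3 - <<'E'
from wd import *
s=telemetry.observe(); go(.550,-.137,.1,93.9,s); c=cam('wrist'); np.savez('w9.npz',**c); q,t,r=wedge(c,s['position'][2]-.0267)
R=Ro.from_euler('xyz',s['tool_rot']).as_matrix(); T=(q-s['position'])@R*1000
rr=T[T[:,0]>22]; print('tool: x',rr[:,0].min(),rr[:,0].max(),'y',np.percentile(rr[:,1],[1,99]),'z',rr[:,2].min(),rr[:,2].max())
A=np.c_[rr[:,0],np.ones(len(rr))]; print('ramp z=a x+b (expect a=.25)',np.linalg.lstsq(A,rr[:,2],rcond=None)[0])
print(cv2.minAreaRect(rr[:,:2].astype(np.float32)))
P=cloud(c); 
m=(abs(P[...,0]-.5425)<.05)&(abs(P[...,1]+.03)<.1)&(P[...,2]<.07)&(c['depth']>0)
E
```

```text
clock: 15.17
position: [0.4628, -0.3318, 0.1161]
tool_rot: [3.141, 0.001, 1.424]
force: [-0.1, 0.1, -1.5]
grip_width: 0.0249
finger_force: 59.3
clock: 16.5
position: [0.5499, -0.1375, 0.1153]
tool_rot: [-3.142, 0.0, 1.635]
force: [-0.2, -0.9, -1.6]
grip_width: 0.0251
finger_force: 59.3
pos [ 0.5499 -0.1375  0.1153] rpy [-1.800e+02  1.000e-02  9.365e+01] shift mm [ 0.5  0.1 15.3] turn z -0.25 rows 0.4 t 16.5 grip 0.0251 59.3 F [-0.2 -0.9 -1.6]
n 30259 8976 zmax 0.12759877470991388
top ((0.5496286749839783, -0.13820737600326538), (0.02572879195213318, 0.04233384504914284), 3.824589252471924)
all ((0.5470198392868042, -0.09964264929294586), (0.02943602204322815, 0.11964473873376846), 3.797497034072876)
ramp ((0.5456997752189636, -0.07975521683692932), (0.02943602204322815, 0.07978229969739914), 3.797497034072876)
tool: x 22.000487053393805 97.76235589275394 y [-14.79858933  13.8853263 ] z 3.0588426638642816 25.257572803050476
ramp z=a x+b (expect a=.25) [ 0.25048477 -0.86570845]
((59.874515533447266, -0.5410585403442383), (29.435997009277344, 75.77085876464844), 89.855224609375)
```

Wedge held straight (ramp slope 0.2505), with the nose at (0.543,-0.040). Lowering it onto the apron.

```bash
python3 -m crank '0.015 0 0 .025 0 0 0; 0.015 0 0 .025 0 0 0; 0.015 0 0 .015 0 0 0; 0.015 0 0 .007 0 0 0; 0.015 0 0 .003 0 0 0; 0.015 0 0 .002 0 0 0; 0.015 0 0 .001 0 0 0; 0.015 0 0 0 0 0 0'
python3 -m crank '0.015 .006 0 0 0 0 0; 0.015 .008 0 0 0 0 0; 0.015 .008 0 0 0 0 0; 0.015 .008 0 0 0 0 0; 0.015 .004 0 0 0 0 0; 0.015 0 0 0 0 0 0; 0.015 0 0 0 0 0 0; 0.015 0 0 0 0 0 0'
cat > st.py <<'E'
from h import *
s=telemetry.observe(); go(.546,-.0757,.037,93.9,s); c=cam('wrist'); P=cloud(c); Z=P[...,2]; ok=(c['depth']>0)&(Z<.08)
def pl(m,x0,y0):
    q=P[m&ok]
    for _ in range(4):
        A=np.c_[q[:,:2]-[x0,y0],np.ones(len(q))]; f=np.linalg.lstsq(A,q[:,2],rcond=None)[0]; r=q[:,2]-A@f; q=q[abs(r)<max(.001,2*r.std())]
    return np.round(f,4),len(q)
rr=np.hypot(P[...,0]-.5375,P[...,1]-.0435)
print('stage',pl((rr>.03)&(abs(P[...,0]-.5375)<.05)&(P[...,1]>-.02)&(P[...,1]<.095)&(Z>.035),.5375,.0435),'disc',pl(rr<.02,.5375,.0435))
E
python3 st.py
```

```text
clock: 17.22
position: [0.5505, -0.137, 0.0379]
tool_rot: [3.141, 0.0, 1.635]
force: [-0.8, -0.6, -0.6]
grip_width: 0.0253
finger_force: 59.4
clock: 17.88
position: [0.5479, -0.1032, 0.0373]
tool_rot: [-3.142, 0.0, 1.635]
force: [0.6, -0.3, -0.2]
grip_width: 0.0252
finger_force: 59.4
pos [ 0.5479 -0.1032  0.0373] rpy [-1.80e+02  1.00e-02  9.37e+01] shift mm [27.6 -0.2  0.3] turn z -0.2 rows 0.7 t 17.88 grip 0.0252 59.4 F [ 0.6 -0.3 -0.2]
stage (array([-0.0009,  0.028 ,  0.046 ]), 23281) disc (array([0., 0., 0.]), 0)
  ret = _var(a, axis=axis, dtype=dtype, out=out, ddof=ddof,
  arrmean = um.true_divide(arrmean, div, out=arrmean,
  ret = ret.dtype.type(ret / rcount)
```

```bash
python3 -m crank '0.015 .003 0 .0003 0 0 0; 0.015 .003 0 .0002 0 0 0; 0.015 .003 0 0 0 0 0; 0.015 .003 0 0 0 0 0; 0.015 .003 0 0 0 0 0; 0.015 .003 0 0 0 0 0; 0.015 .002 0 0 0 0 0; 0.015 0 0 0 0 0 0'
python3 st.py 2>/dev/null
```

```text
clock: 18.6
position: [0.5466, -0.0836, 0.0368]
tool_rot: [-3.141, 0.001, 1.635]
force: [0.7, -6.2, -2.6]
grip_width: 0.0254
finger_force: 59.3
pos [ 0.5466 -0.0836  0.0368] rpy [-1.7999e+02  7.0000e-02  9.3680e+01] shift mm [ 7.9 -0.1 -0.2] turn z -0.22 rows 0.2 t 18.6 grip 0.0254 59.3 F [ 0.7 -6.2 -2.6]
stage (array([0.0002, 0.0154, 0.0473]), 47268) disc (array([0., 0., 0.]), 0)
```

```bash
python3 -m crank '0.015 .002 0 0 0 0 0; 0.015 .002 0 0 0 0 0; 0.015 .002 0 0 0 0 0; 0.015 .0015 0 0 0 0 0; 0.015 .001 0 0 0 0 0; 0.015 0 0 0 0 0 0; 0.015 0 0 0 0 0 0; 0.015 0 0 0 0 0 0'
python3 st.py 2>/dev/null
python3 - <<'E'
from h import *
for n in('top','scene'):
    c=cam(n); P=cloud(c); Z=P[...,2]; rr=np.hypot(P[...,0]-.5375,P[...,1]-.0435)
    for k,m in(('disc',(rr<.02)&(Z>.03)&(Z<.075)),('stage',(rr>.032)&(abs(P[...,0]-.5375)<.05)&(P[...,1]>-.015)&(P[...,1]<.095)&(Z>.03)&(Z<.065))):
        q=P[m&(c['depth']>0)]
        if len(q)<30: print(n,k,len(q)); continue
        A=np.c_[q[:,:2]-[.5375,.0435],np.ones(len(q))]; print(n,k,len(q),np.linalg.lstsq(A,q[:,2],rcond=None)[0])
E
```

```text
clock: 19.32
position: [0.546, -0.0753, 0.0367]
tool_rot: [-3.141, 0.001, 1.635]
force: [1.8, -6.4, -1.2]
grip_width: 0.0259
finger_force: 59.4
pos [ 0.546  -0.0753  0.0367] rpy [-1.7998e+02  7.0000e-02  9.3660e+01] shift mm [-0.4  0.  -0.3] turn z -0.24 rows 0.0 t 19.32 grip 0.0259 59.4 F [ 1.8 -6.4 -1.2]
stage (array([0.001 , 0.0015, 0.0484]), 53774) disc (array([0., 0., 0.]), 0)
top disc 292 [0.02253862 0.00584061 0.06006503]
top stage 1765 [0.00283205 0.00472879 0.04817127]
scene disc 90 [0.01319284 0.00496257 0.05739001]
scene stage 387 [ 0.00188752 -0.00025501  0.04539645]
```

```bash
python3 -m crank '0.015 0 0 0 0 0 0; 0.015 0 0 0 0 0 0; 0.015 0 0 0 0 0 0; 0.015 0 0 0 0 0 0; 0.015 0 0 0 0 0 0; 0.015 0 0 0 0 0 0; 0.015 0 0 0 0 0 0; 0.015 0 0 0 0 0 0'
python3 st.py 2>/dev/null
python3 -c "
from workcell import bot
print(bot.job_done())"
```

```text
clock: 20.13
position: [0.546, -0.0753, 0.0367]
tool_rot: [-3.141, 0.001, 1.635]
force: [0.7, -6.0, -1.8]
grip_width: 0.0249
finger_force: 59.4
pos [ 0.546  -0.0753  0.0367] rpy [-1.7998e+02  7.0000e-02  9.3660e+01] shift mm [-0.4 -0.  -0.3] turn z -0.24 rows 0.0 t 20.13 grip 0.0249 59.4 F [ 0.7 -6.  -1.8]
stage (array([0.0009, 0.0012, 0.0484]), 53616) disc (array([0., 0., 0.]), 0)
the job is handed in; nothing more can be done
None
```

Job handed in at about 20 s: the disc sits released in the recess (12 mm proud), the stage lies level to about 0.001 rad (wrist-camera depth), and the wedge is still gripped under the roller; the hand-in gave no verdict back.

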